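# Show a lens stain to the inspection camera with a mirror

## Task

There is a red stain on the downward-facing front lens of the stereo microscope, which the inspection camera beside it cannot see directly. Take the inspection mirror out of the tool rest by its handle, bring its face to the point under the lens where the camera is aimed, and angle it until the camera sees the stain in the middle of the mirror; finish while holding the mirror still there, carried by the gripper alone. Keep fingers off the mirror head, do not touch the microscope or the camera, and leave everything else where it is.

Things in the scene. Friction and masses are not known exactly. Their poses are not given: they have to be found in the camera images.
- mirror: Inspection mirror, 0.1 kg, centre of mass 18 to 28 mm ahead of its origin: the centre of its black, yellow-banded, flat-sided handle, 130 (own x) x 12 (y) x 14 mm (z). Own x points along the handle to the mirror head, own z is up in the rest. A thin steel stem joins the handle's front end to the back of the head.
- mirror_head: Square head of the inspection mirror, 44 x 44 x 5 mm (glass 40 x 40), rigidly fixed to the stem. Origin: centre of the reflecting face, on the handle's axis, 160 mm ahead of the handle's centre. Own z, the outward normal of the face, lies in the handle's x-z plane and points 45 degrees above the handle's forward direction.
- rest: Fixed aluminium tool rest, 125 x 186 x 46 mm, origin under its centre. Two 8 mm combs at own x = -52 and 52 mm carry three tools lying along own x, heads to +x, in slots at own y = -60, 0, 60 mm (mirror in any one). Handle centres lie 41 mm above the table, slot floors 34, teeth tops 46. Slots are 16 mm wide. Between the combs the handles are free; base plate 6 mm thick.
- brush: The lens brush: a wooden handle 130 x 12 x 14 mm with a brass ferrule and dark bristle block, in the rest; origin at the handle's centre. Leave it.
- screwdriver: The small screwdriver: a red handle 130 x 12 x 14 mm and steel shaft 85 mm, in the rest; origin at the handle's centre. Leave it.
- microscope: White stereo microscope, fixed. Origin on the table under its vertical lens axis. Base: own x -100 to 100, y -210 to 80, 25 mm thick. Column at y = -155, 365 mm tall. Black objective, 68 mm across, lower end 180 mm up; head above 215 mm spans x -66 to 66, y -180 to 65; eyepieces out to y = 140 above 320 mm. Only free air between base and objective.
- lens (a point): Centre of the microscope's front lens, 178 mm above the table on the lens axis, facing straight down; the red stain (12 mm across) sits in the centre of this 44 mm lens.
- camera: Inspection camera on a stand, fixed. Origin on the table under the microscope's lens axis; the camera stands towards own +x from there and looks back along own -x, 30 degrees downwards. Blue body 40 mm square, black barrel 30 mm across; 90 mm round foot centred at own x = 222, y = -45 mm, post 266 mm tall.
- cam_lens (a point): Centre of the inspection camera's lens, 173 mm horizontally from the lens axis and 198 mm above the table, 200 mm from aim.
- aim (a point): The point in free air where the camera is aimed: on the microscope's lens axis, 80 mm below the front lens and 98 mm above the table. The centre of the mirror face belongs here. Axes as camera.
- halfway (a point): Point in free air 99 mm from aim, on the line halving the 60 degree angle between the directions from aim to the front lens (straight up) and to the camera lens; so 60 degrees above horizontal, towards the camera. The camera sees the stain in mid-mirror when the normal from the face's centre passes through this point.
- jar_a: A white specimen jar with a green lid, 76 mm across, 105 mm tall; a bystander. Origin: centre of its underside.
- jar_b: A second such jar; a bystander. Origin: centre of its underside.
- carton: A closed cardboard carton, 110 x 140 x 60 mm; a bystander. Origin: centre of its underside.
- cup_red: A small red-capped sample cup, 44 mm across, 45 mm tall, standing on the carton; a bystander. Origin: centre of its underside.
- petri: A covered glass petri dish, 92 mm across, 16 mm tall; a bystander. Origin: centre of its underside.
- slide_box: A blue slide box, 100 x 85 x 36 mm; a bystander. Origin: centre of its underside.
- dropper: An amber dropper bottle, 32 mm across, 75 mm tall; a bystander. Origin: centre of its underside.
There are look-alikes about, which are no part of the job. There is more than one size of the mirror; the job needs the larger.

How it is judged:
On the way, in this order (a step that is already met when the one before it is completed fails the run):
1. the mirror is out of the rest, held by the gripper (height (world z) of mirror above 0.056 m and contact force between the fingers and mirror above 2 N and contact force between mirror and rest below 0.2 N and contact force between mirror and microscope below 0.2 N and contact force between mirror and camera below 0.2 N and height (world z) of mirror above 0.035 m), for 0.2 s.
2. the camera sees the stain in the mirror, held in the gripper under the lens (x of halfway in the frame of mirror_head between -0.015 and 0.015 m and y of halfway in the frame of mirror_head between -0.015 and 0.015 m and z of halfway in the frame of mirror_head above 0.05 m and distance between mirror_head and aim below 0.025 m and contact force between the fingers and mirror above 2 N and contact force between mirror and rest below 0.2 N and contact force between mirror and microscope below 0.2 N and contact force between mirror and camera below 0.2 N and height (world z) of mirror above 0.035 m), for 0.3 s.
At the end, for the whole second after the job is handed in: Held by the gripper alone (over 2 N) and still (20 mm/s, 0.15 rad/s): mirror face centre within 25 mm of aim, halfway within 15 mm of the face's centre normal in face x and y (about 8 degrees); handle centre over 35 mm up, all else within 20 mm of its start (all of step 2 and linear speed of mirror below 0.02 m/s and angular speed of mirror below 0.15 rad/s and distance of each of jar_a, jar_b, carton, cup_red, petri, slide_box, dropper, brush, screwdriver from where it was at the start of the episode below 0.02 m); the arm keeps its last pose, push and grip.
It fails at once if the microscope is touched (over 1.5 N) (contact force between microscope and the arm above 1.5 N or contact force between microscope and the fingers above 1.5 N or contact force between microscope and mirror above 1.5 N).
It fails at once if the camera is touched (over 1.5 N) (contact force between camera and the arm above 1.5 N or contact force between camera and the fingers above 1.5 N or contact force between camera and mirror above 1.5 N).
It fails at once if the fingers touch the mirror head (over 0.5 N) (contact force between the fingers and mirror_head above 0.5 N).
It fails at once if another thing is pushed more than 30 mm (distance of any of jar_a, jar_b, carton, cup_red, petri, slide_box, dropper, brush, screwdriver from where it was at the start of the episode above 0.03 m).
It also fails if it takes over 48 s, if anything falls off the work surface, if the arm or the gripper's body presses on something with over 40 N, if the wrist force passes 120 N, or if a joint passes its speed limit or range.

## Robot

A 7-joint arm with a two-finger parallel gripper is mounted at the origin on the work surface. World frame = base frame: x ahead of the robot, y to its left, z up, the work surface at z = 0. Lengths are in m, angles in rad, forces in N, time in s.
With the tool pointing down it reaches from about 0.425 to 0.875 m from the base axis. Payload 4.7 kg.
Tool frame: the origin (TCP) lies midway between the tips of the shut fingers; the grasp point (between the pads) lies 19 mm behind it (ctrl.grip_point_offset is the distance from the TCP to the grasp point, in m); z points along the fingers, y is the line along which they close (so a half turn about z gives the same grasp; the last joint's range is limited). The gripper opens to 87 mm and grips with 3 to 60 N. Pads are 19 mm wide; open, the fingers measure 117 mm over their backs; the gripper's body (75 mm by 190 mm) begins 51 mm behind the grasp point.
Start: joints at [-1.237, 0.321, -0.07, 1.45, 0.023, 1.371, -0.057], TCP at [0.204, 0.617, 0.223] pointing down, gripper open.
Joint ranges: [-2.86, 2.86], [-0.3, 2.09], [-1.38, 1.24], [0.06, 2.45], [-1.56, 4.7], [0.09, 2.05], [-2.69, 2.69]. Speed limits (rad/s): [2.57, 2.57, 3.14, 3.14, 3.14, 3.14, 3.14].

## Interface

Orientations are given as a rotation vector (axis times angle).
In Python, from bench import ctrl gives the robot as it stands.
- The arm moves only by the tool move_arm, never from a script. Its argument "increments" is text: rows parted by semicolons, each of 7 numbers parted by spaces: the shift along the world's x, y, z in mm, then the turn, a rotation vector about the world's x, y, z in degrees, then the closure in counts, from 0 (fully open) to 255 (shut). A call has exactly 8 rows; each row shifts and turns the commanded pose from where the row before left it; what a row does not reach is not made up. A row lasts 1/12 s, in which the tool goes at most 41.7 mm and 7.16 degrees, less where a joint would pass 70% of its speed; a pose out of reach is approached as far as the arm can. A call with a gripper value outside its range is refused whole. The fingers move at their own pace and stop on an object; "grip_force" is the grip in N (left out, the last holds). Time passes only in rows, so rows that do not move let the fingers close, or fill a call up. It gives the time, the measured TCP pose, the force, the opening and the grip force at its end, in the units of the state.
- ctrl.get_state(): the state, without advancing time (a new reading comes with each control period).
- ctrl.get_image(name): name is "scene" or "top" or "wrist"; returns a dict with "frame" (400x640x3 uint8, red, green, blue), "depth" (400x640 float32, m along the optical axis (not along the pixel's ray), 0 where there is no reading), "fx", "fy", "cx", "cy" (pixels), "position" and "orientation" of the camera in the world. Camera axes: x right, y down, z forward; pixel columns grow to the right and rows downward; lengths in m; the calibration is good to about 2 mm. The wrist camera is an equidistant fisheye: a pixel r from the principal point sees the ray r / f radians off the axis. A picture is of the moment at which its call begins.
- ctrl.close_job(): hands the job in; it is judged then, once.
Trained networks look in a picture, given as the dict that the camera call returned (one of the last four; its "shot" number tells which), for a name from the list of things; names that differ only in an ending like _2 or _b are one class to them, and where a whole thing is asked for, a point or a joint stands for the part that bears it (a point fixed in the world has none). Each returns a list of dicts, best first, with "score" (0 to 1); they miss things now and then, are a little off and sometimes report something else, mostly with a low value. They report only what shows in the picture. A call takes as long as a camera call. They do not tell look-alikes from the thing itself.
- ctrl.find_in(target, picture): "centre" ([x, y, z] in m, in world coordinates, good to about 4 mm: the middle of the surface that is visible of it).
- ctrl.silhouettes(target, picture): "region" (400x640 bool, what is visible of it).
The state is a dict: "time": time; "joint_positions": joint angles; "qd": joint speeds; "joint_torque": joint torques, N m; "position": TCP position; "tool_rot": TCP orientation; "ft_force": force on the tool from outside, world axes, zero at the start; "torque": the same for the moment, N m; "grip_width": opening from 0.0 (shut) to 1.0 (fully open); "grip_force": force on a finger pad.
Only numpy, scipy, OpenCV 4.12 (cv2) and the standard library are available. Lean on these libraries where they do the work, as an engineer would, in place of code of your own. Each camera call takes 0.05 s, during which the arm holds its last target. There are 200 camera calls.

## Working session

There is one attempt and no reset: what is moved stays moved. The work goes in short steps, Python scripts to look and compute and a tool call to move; the robot and the scene stay as the last step left them, time stands still between calls to the robot, and variables do not carry over. Pictures are saved under pics/ and viewed, at most 10 in all, crops included, and the job is handed in when it is done.

Besides the shell and the picture viewer there is one more tool, called after "Request:" as name(argument=value, ...), one argument or row to a line, values as JSON. move_arm: Moves the arm, as the interface text tells. Its arguments: {"type":"object","properties":{"increments":{"type":"string"},"grip_force":{"type":"number"}},"required":["increments"]}

```bash
ls; mkdir -p pics
cat > h.py <<'E'
import numpy as np, cv2
from bench import ctrl
from scipy.spatial.transform import Rotation as R
def rot(o):
    o=np.array(o,float)
    return o if o.shape==(3,3) else (R.from_rotvec(o).as_matrix() if o.size==3 else R.from_quat(o).as_matrix())
def cloud(p):
    d=p["depth"];v,u=np.indices(d.shape)
    c=np.stack([(u-p["cx"])/p["fx"]*d,(v-p["cy"])/p["fy"]*d,d],-1)
    return c@rot(p["orientation"]).T+np.array(p["position"])
def save(p,n): cv2.imwrite("pics/"+n,cv2.cvtColor(p["frame"],cv2.COLOR_RGB2BGR))
E
python3 - <<'E'
from h import *
for n in("scene","top"):
    p=ctrl.get_image(n);save(p,n+".png");print(n,p["position"],p["orientation"],p["fx"])
    for t in["mirror","mirror_head","rest","brush","screwdriver","microscope","camera","jar_a","carton","cup_red","petri","slide_box","dropper"]:
        print(t,[(np.round(r["centre"],3).tolist(),round(float(r["score"]),2)) for r in ctrl.find_in(t,p)[:4]])
print(ctrl.get_state(), ctrl.grip_point_offset)
E
```

```text
pics
scene [ 1.31279419 -0.17801742  1.395881  ] [-2.08121992 -1.67244309  0.46273502] 417.8177228182426
mirror [([0.608, 0.242, 0.047], 0.65)]
mirror_head [([0.62, 0.225, 0.038], 0.65)]
rest [([0.452, 0.246, 0.004], 0.97)]
brush [([0.608, 0.242, 0.049], 0.61), ([0.496, 0.306, 0.042], 0.51), ([0.664, -0.12, 0.265], 0.45)]
screwdriver [([0.857, -0.066, 0.089], 0.67), ([0.472, 0.196, 0.044], 0.5)]
microscope [([0.658, -0.121, 0.264], 0.77)]
camera [([0.856, -0.058, 0.086], 0.97)]
jar_a [([0.4, -0.499, 0.076], 0.65), ([0.396, 0.501, 0.076], 0.61)]
carton [([0.551, -0.547, 0.059], 0.79)]
cup_red [([0.532, -0.588, 0.107], 0.5)]
petri [([0.361, -0.355, 0.012], 0.84), ([0.853, -0.064, 0.09], 0.66)]
slide_box [([0.572, 0.526, 0.032], 0.84), ([0.849, -0.063, 0.092], 0.72)]
dropper [([0.362, -0.353, 0.018], 0.68), ([0.454, 0.501, 0.046], 0.67), ([0.404, -0.501, 0.078], 0.63)]
top [ 0.25426827 -0.02610803  1.49531044] [-2.21468198  1.99764838 -0.21125928] 442.54306144179606
mirror [([0.225, 0.266, 0.014], 0.7), ([0.512, 0.243, 0.048], 0.6)]
mirror_head [([0.61, 0.223, 0.039], 0.58), ([0.168, 0.
[... 588 characters left out ...]
: 1.4, 'joint_positions': array([-1.23691573,  0.32101062, -0.07011958,  1.45048613,  0.02263519,
        1.37075456, -0.05688145]), 'qd': array([ 0.00013259, -0.00139907, -0.00069637, -0.00343201,  0.00037783,
       -0.00039722, -0.0023659 ]), 'joint_torque': array([ 2.20313373e-04, -4.91093802e+01, -4.02838681e-01, -3.12761629e+01,
       -6.36172201e-02,  3.37292009e-02,  2.65793165e-05]), 'position': array([0.20436955, 0.61708118, 0.22258677]), 'tool_rot': array([5.00061121e-01, 3.10144898e+00, 1.85861226e-04]), 'ft_force': array([-0.37886304,  0.09673441, -0.61135107]), 'torque': array([ 0.02120285,  0.00820141, -0.00293801]), 'grip_force': 0.0, 'grip_width': 1.0026083622847641} 0.0187
```

View pictures.

View pics/scene.png

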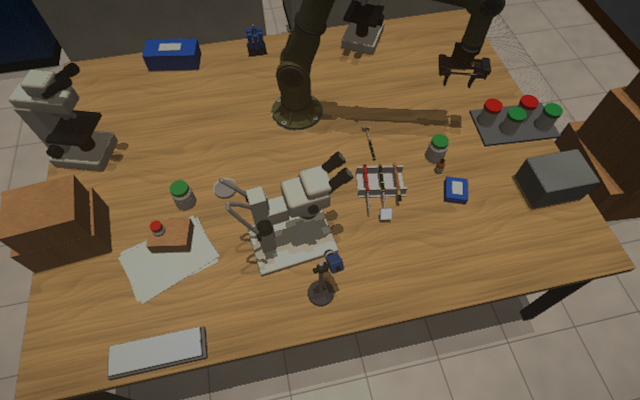

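View pics/top.png

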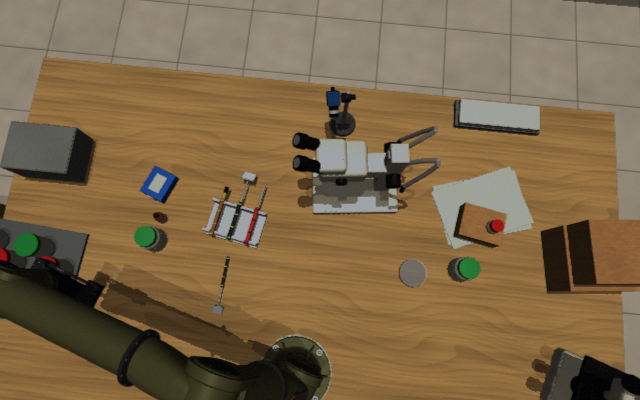

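```bash
cat > fit.py <<'E'
from h import *
P=[];C=[]
for n in("scene","top"):
    p=ctrl.get_image(n);P.append(cloud(p)[p["depth"]>0]);C.append(p["frame"][p["depth"]>0].astype(int))
np.savez("pc.npz",P=np.vstack(P),C=np.vstack(C),n=len(P[0]))
E
python3 fit.py
cat > an.py <<'E'
from h import *
z=np.load("pc.npz");P=z["P"];C=z["C"];n=z["n"];src=np.arange(len(P))>=n
def sel(lo,hi): return np.all((P>lo)&(P<hi),1)
for s in(0,1):
    m=sel([.4,-.45,.02],[.8,.15,.031])&(src==s)&(C.min(1)>90)
    q=P[m][:,:2].astype(np.float32);print("base",s,len(q),cv2.minAreaRect(q),np.percentile(q,[1,99],axis=0).round(3).tolist(),P[m][:,2].mean())
    m=sel([.75,-.2,.004],[.95,.05,.03])&(src==s)
    q=P[m];print("foot",len(q),np.median(q[:,2]),cv2.minEnclosingCircle(q[:,:2].astype(np.float32)))
    blue=sel([.7,-.2,.1],[.95,.1,.32])&(src==s)&(C[:,2]>C[:,0]+30)
    q=P[blue];print("blue",len(q),q.mean(0),q.min(0),q.max(0))
    # rest tools
    m=sel([.36,.12,.03],[.72,.36,.07])&(src==s); q=P[m]
    print("rest",len(q),q.min(0),q.max(0))
E
python3 an.py
python3 - <<'E'
from h import *
p=ctrl.get_image("top")
c=p["frame"][120:270,130:450]
cv2.imwrite("pics/crop.png",cv2.cvtColor(cv2.resize(c,None,fx=2.5,fy=2.5,interpolation=cv2.INTER_CUBIC),cv2.COLOR_RGB2BGR))
E
```

```text
base 0 1472 ((0.6345357894897461, -0.13318191468715668), (0.19490866363048553, 0.2896595597267151), 5.794590473175049) [[0.551, -0.278], [0.74, 0.012]] 0.025355539546054975
foot 832 0.012624924461243747 ((0.8509360551834106, -0.07741373032331467), 0.14960448443889618)
blue 110 [ 0.83477089 -0.03284861  0.24533773] [ 0.81296361 -0.05265113  0.22469347] [ 0.86743527 -0.01322778  0.2575601 ]
rest 804 [0.38377729 0.15295107 0.03023659] [0.63206176 0.35348578 0.06136525]
base 1 828 ((0.6244285106658936, -0.13749846816062927), (0.19644001126289368, 0.28582096099853516), 6.918486595153809) [[0.516, -0.285], [0.649, 0.006]] 0.024136020805526334
foot 485 0.013052953806547363 ((0.850937008857727, -0.07719093561172485), 0.13449880480766296)
blue 177 [ 0.82965679 -0.03389308  0.24201669] [ 0.80859013 -0.05464521  0.22867247] [ 0.85489121 -0.01453984  0.25597733]
rest 957 [0.37731864 0.15014601 0.03020174] [0.62262728 0.34998623 0.0567276 ]
```

View pics/crop.png

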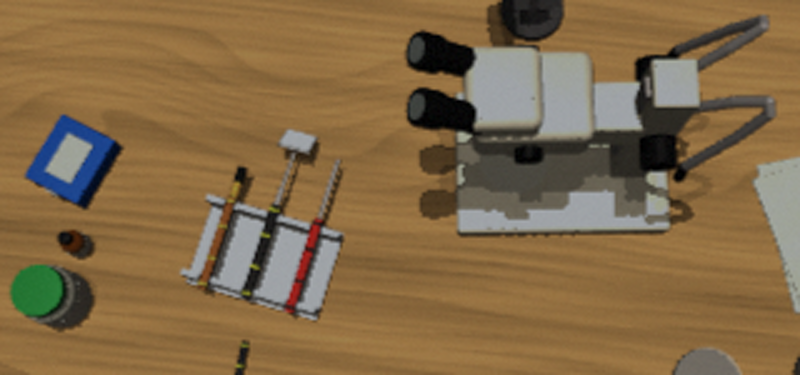

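```bash
cat > an2.py <<'E'
from an import *
from scipy.optimize import minimize
print("----")
for s in(0,1):
    m=sel([.4,-.45,.02],[.8,.15,.031])&(src==s)&(C.min(1)>60)
    q=P[m][:,:2]
    if s==0: q=q[::1]
    def cost(v):
        c,sn=np.cos(v[2]),np.sin(v[2]);d=q-v[:2];a=np.abs(np.c_[d@[c,sn],d@[-sn,c]])-[.1,.145]
        return np.mean(np.minimum(np.maximum(a,0).sum(1),.01))
    for yaw in np.radians(np.arange(3,10.1,.5)):
        c,sn=np.cos(yaw),np.sin(yaw);a=np.c_[q@[c,sn],q@[-sn,c]]
        lo,hi=np.percentile(a,[.5,99.5],axis=0);  h=[np.histogram(a[:,k],np.arange(lo[k]-.02,hi[k]+.02,.002))[0] for k in(0,1)]
        print(s,np.degrees(yaw).round(1),(hi-lo).round(4),[int(np.sum(np.diff(x)**2.)) for x in h],((lo+hi)/2@np.array([[c,sn],[-sn,c]])).round(4))
    m=sel([.8,-.14,.005],[.95,.03,.03])&(src==s)&(C.max(1)<70);q=P[m]
    m=sel([.8,-.14,.06],[.95,.03,.2])&(src==s);b=P[m]
    print("foot",len(q),q[:,2].mean(),cv2.minEnclosingCircle(q[:,:2].astype(np.float32)),q.min(0),q.max(0),"post",len(b),b.mean(0), np.median(b,0))
    m=sel([.78,-.14,.15],[.95,.03,.3])&(src==s)&(P[:,2]>.2);b=P[m];print("upper",b.min(0),b.max(0))
    bl=m&(C[:,2]>C[:,0]+30);print(cv2.minAreaRect(P[bl][:,:2].astype(np.float32)))
    m=sel([.45,-.3,.28],[.75,.1,.45])&(src==s)&(C.min(1)>120)
    for a in np.arange(.28,.45,.01):
        k=m&(P[:,2]>a)&(P[:,2]<a+.01)
        if k.sum()>40: print(a.round(2),k.sum(),cv2.minAreaRect(P[k][:,:2].astype(np.float32)))
    m=sel([.36,.12,.042],[.75,.36,.053])&(src==s)&(C.max(1)<60);q=P[m]
    print("dark",len(q),q.mean(0),q.min(0),q.max(0))
    if len(q)>5: print(cv2.minAreaRect(q[:,:2].astype(np.float32)))
E
python3 an2.py | sed '1,/----/d'
```

```text
0 3.0 [0.1857 0.2891] [6052, 1414] [ 0.6429 -0.1332]
0 3.5 [0.1849 0.2882] [6908, 1702] [ 0.6426 -0.1332]
0 4.0 [0.1843 0.2874] [4634, 2050] [ 0.6422 -0.1331]
0 4.5 [0.1841 0.2872] [4702, 1942] [ 0.6413 -0.1331]
0 5.0 [0.1835 0.2865] [6018, 2058] [ 0.6408 -0.1328]
0 5.5 [0.1832 0.2862] [7004, 2056] [ 0.6402 -0.1328]
0 6.0 [0.1837 0.2857] [5052, 1982] [ 0.6394 -0.133 ]
0 6.5 [0.1843 0.2857] [3844, 1996] [ 0.6388 -0.133 ]
0 7.0 [0.1847 0.2856] [5538, 1988] [ 0.6386 -0.133 ]
0 7.5 [0.1843 0.2856] [7110, 2260] [ 0.6386 -0.133 ]
0 8.0 [0.1851 0.2853] [5464, 2158] [ 0.6384 -0.1333]
0 8.5 [0.1864 0.2854] [4528, 2366] [ 0.6382 -0.1336]
0 9.0 [0.1874 0.2856] [5200, 1800] [ 0.6385 -0.1339]
0 9.5 [0.1889 0.2858] [5658, 2024] [ 0.6383 -0.134 ]
0 10.0 [0.1905 0.2866] [6290, 1970] [ 0.6381 -0.134 ]
foot 433 0.016241867924905336 ((0.8505872488021851, -0.0744810625910759), 0.04501514881849289) [ 0.80762555 -0.1189082   0.00572063] [ 0.89472781 -0.03063145  0.02510811] post 76 [ 0.85431775 -0.07515278  0.13083676] [ 0.85489289 -0.07570533  0.13111212]
upper [ 0.78934706 -0.09878653  0.20961138] [ 0.8
[... 2175 characters left out ...]
236846923828125)
0.28 65 ((0.63011634349823, -0.1757727861404419), (0.05381494387984276, 0.04893811419606209), 5.095432758331299)
0.32 580 ((0.6237760186195374, -0.11438959836959839), (0.09848889708518982, 0.06010609120130539), 3.251581907272339)
0.35 384 ((0.624881386756897, -0.12477022409439087), (0.08615493029356003, 0.23910538852214813), 5.643003940582275)
0.36 726 ((0.6227561235427856, -0.1284051537513733), (0.08387615531682968, 0.24580612778663635), 5.216305255889893)
dark 148 [0.46334376 0.25441687 0.0464203 ] [0.37756039 0.15014601 0.04208878] [0.56333244 0.31420098 0.05294524]
((0.46832847595214844, 0.23264440894126892), (0.15793927013874054, 0.16679485142230988), 80.26803588867188)
```

```bash
cat > an3.py <<'E'
from an import *
print("----")
for s in(0,1):
    off=np.array([.0035,.002,0])*(1 if s==0 else -1)
    Q=P-off
    a=np.array([.41,.262]);b=np.array([.53,.235])
    # ray-based guess from top pixels
    m=np.all((Q>[.36,.14,.043])&(Q<[.57,.36,.055]),1)&(src==s)
    q=Q[m];c=C[m]
    dark=(c.max(1)<75)
    # group into lines by scanning yaw
    best=None
    for y in np.radians(np.arange(-30,5,1)):
        t=q@np.array([-np.sin(y),np.cos(y),0])
        h,e=np.histogram(t,np.arange(t.min(),t.max()+.003,.003));sc=(h**2).sum()
        if best is None or sc>best[0]: best=(sc,y,h,e)
    y=best[1];print(s,"yaw",np.degrees(y),best[2].tolist(),best[3][0])
    t=q@np.array([-np.sin(y),np.cos(y),0]);u=q@np.array([np.cos(y),np.sin(y),0])
    for lo in np.arange(t.min(),t.max(),.006):
        k=(t>=lo)&(t<lo+.006)
        if k.sum()>8: print(lo.round(3),k.sum(),"u",u[k].min().round(3),u[k].max().round(3),"col",c[k].mean(0).astype(int))
st=ctrl.get_state();print(rot(st["tool_rot"]).round(3))
E
python3 an3.py | sed '1,/----/d'
```

```text
0 yaw -10.0 [4, 3, 2, 3, 1, 3, 2, 2, 7, 23, 26, 25, 20, 1, 4, 4, 3, 5, 2, 3, 3, 2, 3, 4, 3, 4, 2, 2, 5, 25, 26, 21, 22, 7, 4, 2, 4, 4, 2, 2, 2, 3, 4, 3, 2, 4, 1, 3, 11, 25, 31, 24, 24, 3, 3, 4, 2, 2, 6, 4, 3, 3, 1] 0.2341248352163073
0.258 30 u 0.346 0.508 col [124  40  31]
0.264 51 u 0.339 0.53 col [132  59  49]
0.27 21 u 0.342 0.47 col [126  89  81]
0.318 30 u 0.346 0.469 col [56 48 29]
0.324 47 u 0.346 0.519 col [74 65 46]
0.33 29 u 0.346 0.494 col [94 87 75]
0.378 36 u 0.343 0.509 col [95 65 36]
0.384 55 u 0.336 0.507 col [116  82  45]
0.39 27 u 0.341 0.501 col [117  96  74]
0.408 10 u 0.35 0.467 col [113 108 101]
1 yaw -10.0 [5, 1, 4, 3, 5, 4, 4, 3, 8, 35, 35, 34, 27, 3, 1, 5, 2, 4, 5, 4, 1, 3, 5, 6, 3, 2, 2, 3, 3, 40, 34, 34, 22, 5, 3, 4, 3, 3, 3, 5, 1, 4, 4, 3, 4, 2, 4, 2, 19, 44, 41, 40, 21, 3, 3, 3, 4, 3, 3, 1, 4, 3] 0.23417210859763235
0.246 9 u 0.348 0.459 col [145 148 151]
0.258 43 u 0.343 0.5 col [96 38 35]
0.264 69 u 0.343 0.532 col [135  41  36]
0.27 30 u 0.341 0.469 col [129  42  38]
0.288 9 u 0.35 0.459 col [143 146 148]
0.3 11 u 0.349 0.46 col [140 142 144]
0.318 43 u 0.343 0.517 col [45 43 35]
0.324 68 u 0.345 0.503 col [58 57 40]
0.33 27 u 0.344 0.466 col [55 56 33]
0.378 63 u 0.34 0.509 col [75 54 31]
0.384 81 u 0.338 0.506 col [113  77  35]
0.39 24 u 0.34 0.506 col [109  77  43]
[[-0.949  0.314  0.   ]
 [ 0.314  0.949  0.   ]
 [-0.     0.    -1.   ]]
```

Request:
move_arm(
  increments="33 -41 0 0 0 0 120;33 -41 0 0 0 0 120;33 -41 0 0 0 0 120;33 -41 0 0 0 0 120;33 -41 0 0 0 0 120;33 -41 0 0 0 0 120;33 -41 0 0 0 0 120;33 -41 0 0 0 0 120",
)

```text
time: 2.22
position: [0.4144, 0.3556, 0.2229]
tool_rot: [0.5, 3.101, 0.001]
ft_force: [1.0, 0.8, -0.3]
grip_width: 0.548
grip_force: 0.0
```

Request:
move_arm(
  increments="6.5 -13.3 -9.1 0 0 2.1 120;6.5 -13.3 -9.1 0 0 2.1 120;6.5 -13.3 -9.1 0 0 2.1 120;6.5 -13.3 -9.1 0 0 2 120;6.5 -13.3 -9.1 .35 2 0 130;6.5 -13.3 -9.1 .35 2 0 130;6.5 -13.3 -9.1 .35 2 0 130;6.5 -13.3 -9.1 .35 2 0 130",
)

```text
time: 2.88
position: [0.4658, 0.2505, 0.1498]
tool_rot: [-0.262, -2.988, -0.02]
ft_force: [0.6, 0.4, 0.1]
grip_width: 0.494
grip_force: 0.0
```

Run:
```python
from h import *
p=ctrl.get_image("wrist");save(p,"w1.png");st=ctrl.get_state()
print(st["position"],rot(st["tool_rot"]).round(3).tolist(),st["grip_width"],p["fx"],p["position"],(p["depth"]>0).mean())
for t in("mirror","mirror_head","rest"): print(t,[(np.round(r["centre"],3),r["score"]) for r in ctrl.find_in(t,p)[:3]])
```

```text
[0.46774657 0.24544296 0.1474302 ] [[-0.973, 0.179, -0.142], [0.178, 0.984, 0.022], [0.143, -0.004, -0.99]] 0.4866523344073321 309.70691628693146 [0.42122091 0.25830051 0.32070719] 0.95540625
mirror [(array([0.294, 0.262, 0.012]), 0.85), (array([0.448, 0.252, 0.048]), 0.83)]
mirror_head []
rest [(array([0.446, 0.256, 0.007]), 0.68)]
```

View pics/w1.png

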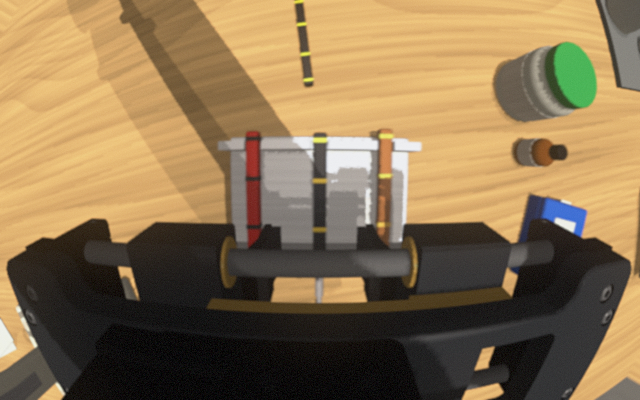

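```bash
cat >> h.py <<'E'
def wcloud(p):
    d=p["depth"];v,u=np.indices(d.shape)
    x=(u-p["cx"])/p["fx"];y=(v-p["cy"])/p["fy"];r=np.hypot(x,y)+1e-9
    k=np.tan(np.minimum(r,1.5))/r
    return np.stack([x*k*d,y*k*d,d],-1)@rot(p["orientation"]).T+np.array(p["position"])
E
python3 - <<'E'
from h import *
p=ctrl.get_image("wrist");W=wcloud(p);f=p["frame"].astype(int)
st=ctrl.get_state();print(st["position"],st["time"])
m=np.zeros(p["depth"].shape,bool);m[130:245,308:332]=1
m&=(abs(W[...,2]-.048)<.004)&((f.max(2)<95)|(f[...,0]>f[...,2]+60))
q=W[m];print(len(q),q.mean(0),q.min(0),q.max(0))
c=np.polyfit(q[:,0],q[:,1],1);print(np.degrees(np.arctan(c[0])),np.polyval(c,[.40,.4575,.469]), np.median(W[150:240,270:300,2]))
E
```

```text
[0.46508246 0.25194796 0.15007985] 3.1333
1337 [0.44696144 0.25580517 0.04848331] [0.39453952 0.24213423 0.04562748] [0.4956784  0.27022273 0.05067219]
-9.895597222612341 [0.26399754 0.25396674 0.25196058] 0.006604601252284903
```

Request:
move_arm(
  increments="0 0.2 -20 0 0 0 130;0 0.2 -20 0 0 0 130;0 0.2 -20 0 0 0 130;0 0.2 -20 0 0 0 130;0 0.2 -20 0 0 0 130;0 0 -14 0 0 0 130;0 0 -10 0 0 0 130;0 0 -4 0 0 0 130",
  grip_force=30,
)

```text
time: 3.8
position: [0.4641, 0.2531, 0.021]
tool_rot: [-0.259, -2.988, -0.018]
ft_force: [-0.5, 0.9, -0.5]
grip_width: 0.491
grip_force: 0.0
```

Request:
move_arm(
  increments="0 0 0 0 0 0 255;0 0 0 0 0 0 255;0 0 0 0 0 0 255;0 0 0 0 0 0 255;0 0 0 0 0 0 255;0 0 0 0 0 0 255;0 0 0 0 0 0 255;0 0 0 0 0 0 255",
  grip_force=30,
)

```text
time: 4.47
position: [0.4658, 0.2522, 0.0223]
tool_rot: [-0.263, -2.989, -0.019]
ft_force: [0.1, 0.1, 3.6]
grip_width: 0.134
grip_force: 30.0
```

Request:
move_arm(
  increments="0 0 3 0 0 0 255;0 0 6 0 0 0 255;0 0 12 0 0 0 255;0 0 15 0 0 0 255;0 0 15 0 0 0 255;0 0 15 0 0 0 255;0 0 10 0 0 0 255;0 0 4 0 0 0 255",
)

```text
time: 5.13
position: [0.4665, 0.2525, 0.1042]
tool_rot: [-0.262, -2.992, -0.021]
ft_force: [0.1, -0.2, 0.3]
grip_width: 0.134
grip_force: 30.0
```

```bash
cat > meas.py <<'E'
from h import *
Z=[.0,.0]
A=np.array([.622,-.072,.098]);yc=np.radians(10.3)
n=np.array([.5*np.cos(yc),.5*np.sin(yc),.866])
def stm(k=1):
    return ctrl.get_state()
E
cat > m1.py <<'E'
from meas import *
for k in("scene","top"):
    p=ctrl.get_image(k);W=cloud(p);f=p["frame"].astype(int)
    sg=np.array([.0035,.002,0])*(1 if k=="scene" else -1);W=W-sg
    for t in("mirror","mirror_head"):
        for r in ctrl.silhouettes(t,p)[:2]:
            q=W[r["region"]&(p["depth"]>0)];q=q[np.abs(q[:,2]-.12)<.05]
            if len(q)>10:print(k,t,round(r["score"],2),len(q),np.median(q,0).round(3),q.min(0).round(3),q.max(0).round(3))
    save(p,k+"2.png")
for i in range(4):
    p=ctrl.get_image("wrist");s=ctrl.get_state();print(s["position"].round(4),s["tool_rot"].round(3),s["ft_force"].round(2),s["torque"].round(3))
save(p,"w2.png")
W=wcloud(p);f=p["frame"].astype(int)
m=np.zeros(f.shape[:2],bool);m[100:245,308:332]=1;m&=(np.abs(W[...,2]-.128)<.03)
q=W[m];c=q.mean(0);u,s,v=np.linalg.svd(q-c,full_matrices=False);d=v[0]*np.sign(v[0,0]);print(len(q),c,d,"az,el",np.degrees([np.arctan2(d[1],d[0]),np.arcsin(d[2])]),q.min(0),q.max(0))
E
python3 m1.py
```

```text
scene mirror 0.65 166 [0.609 0.23  0.126] [0.483 0.204 0.105] [0.631 0.253 0.14 ]
scene mirror_head 0.61 141 [0.614 0.224 0.123] [0.595 0.202 0.105] [0.634 0.247 0.14 ]
top mirror 0.5 127 [0.609 0.226 0.121] [0.555 0.201 0.099] [0.633 0.248 0.136]
top mirror_head 0.64 456 [0.37  0.506 0.102] [0.335 0.476 0.071] [0.407 0.546 0.113]
top mirror_head 0.59 107 [0.611 0.224 0.122] [0.594 0.201 0.099] [0.632 0.246 0.136]
[0.4648 0.2517 0.1009] [-0.262 -2.987 -0.017] [ 0.33 -0.05 -1.1 ] [-0.019 -0.24   0.012]
[0.4649 0.2517 0.101 ] [-0.262 -2.988 -0.017] [-1.51  0.09 -1.73] [-0.025 -0.131 -0.013]
[0.465  0.2517 0.1011] [-0.262 -2.988 -0.017] [ 0.46 -0.63 -1.7 ] [-0.008 -0.241  0.015]
[0.4651 0.2518 0.1013] [-0.262 -2.988 -0.017] [ 0.6  -0.72 -0.8 ] [-0.045 -0.21  -0.017]
3238 [0.42695319 0.25907754 0.12726015] [ 0.98463225 -0.17444858 -0.00818705] az,el [-10.04691089  -0.46908877] [0.39397931 0.24801137 0.102908  ] [0.46049944 0.26989382 0.13006233]
```

View pics/w2.png

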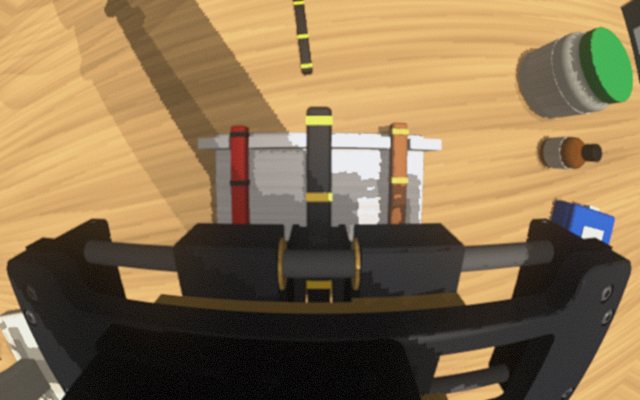

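```bash
cat > plan.py <<'E'
from meas import *
from scipy.optimize import brentq
def mr(h,n):
    z=n*np.sqrt(2)-h; z-=h*(z@h); z/=np.linalg.norm(z); return np.c_[h,np.cross(z,h),z]
a=np.radians(-10);e=np.radians(-.4)
h0=np.array([np.cos(a)*np.cos(e),np.sin(a)*np.cos(e),np.sin(e)])
z0=np.array([0,0,1.])-h0*h0[2];z0/=np.linalg.norm(z0);R0=np.c_[h0,np.cross(z0,h0),z0]
T0=np.array([.4655,.2520,.1022]);Rt0=rot([-.262,-2.989,-.018])
g0=T0-.0187*Rt0[:,2]
head0=g0+h0*(.160-.0115)
print("head0",head0,"handle c",head0-.16*h0)
for az in(-8,-4,0,5,10):
    a=np.radians(az)
    f=lambda e:np.array([np.cos(a)*np.cos(e),np.sin(a)*np.cos(e),np.sin(e)])
    e=brentq(lambda e:f(e)@n-np.sqrt(.5),0.0,np.radians(60)) if f(0)@n<.7071 else 0
    Rf=mr(f(e),n);dR=Rf@R0.T;T=A+dR@(T0-head0)
    print(az,np.degrees(e).round(1),"TCP",T.round(4),"dT mm",((T-T0)*1e3).round(1),"rv",np.degrees(R.from_matrix(dR).as_rotvec()).round(2),"toolz",(dR@Rt0[:,2]).round(3),"hc",(A-.16*f(e)).round(3),"tool y",(dR@Rt0[:,1]).round(3))
E
python3 plan.py
```

```text
head0 [0.61434022 0.22576189 0.11967616] handle c [0.45677482 0.25354492 0.12079316]
-8 17.0 TCP [ 0.4836 -0.0567  0.0366] dT mm [  18.1 -308.7  -65.6] rv [-15.3  -15.11   0.12] toolz [ 0.122 -0.24  -0.963] hc [ 0.47  -0.051  0.051] tool y [ 0.2    0.956 -0.213]
-4 16.2 TCP [ 0.4822 -0.0655  0.0383] dT mm [  16.7 -317.5  -63.9] rv [-11.95 -15.24   4.55] toolz [ 0.131 -0.183 -0.974] hc [ 0.469 -0.061  0.053] tool y [ 0.118  0.979 -0.168]
0 15.6 TCP [ 0.4815 -0.0743  0.0396] dT mm [  16.  -326.3  -62.6] rv [ -8.6  -15.34   8.96] toolz [ 0.136 -0.126 -0.983] hc [ 0.468 -0.072  0.055] tool y [ 0.034  0.992 -0.122]
5 15.2 TCP [ 0.4817 -0.0855  0.0406] dT mm [  16.2 -337.5  -61.6] rv [ -4.41 -15.43  14.42] toolz [ 0.134 -0.054 -0.989] hc [ 0.468 -0.085  0.056] tool y [-0.07   0.996 -0.063]
10 15.0 TCP [ 0.4831 -0.0966  0.041 ] dT mm [  17.6 -348.6  -61.2] rv [ -0.21 -15.48  19.85] toolz [ 0.126  0.018 -0.992] hc [ 0.47  -0.099  0.057] tool y [-0.172  0.985 -0.004]
```

Request:
move_arm(
  increments="0 -8 0 -.55 -1.93 1.8 255;0 -14 0 -.55 -1.93 1.8 255;0 -16 0 -.55 -1.93 1.8 255;0 -16 0 -.55 -1.93 1.8 255;0 -16 -4 -.55 -1.93 1.8 255;0 -16 -4 -.55 -1.93 1.8 255;0 -16 -4 -.55 -1.93 1.8 255;0 -18 -4 -.55 -1.93 1.8 255",
)

```text
time: 6.3
position: [0.4652, 0.1317, 0.0856]
tool_rot: [-0.114, 3.004, -0.088]
ft_force: [-0.6, 1.3, -0.9]
grip_width: 0.135
grip_force: 30.0
```

Request:
move_arm(
  increments="2 -16 -6 0 0 0 255;2 -16 -6 0 0 0 255;2 -16 -6 0 0 0 255;2 -16 -6 0 0 0 255;2 -16 -6 0 0 0 255;2 -16 -6 0 0 0 255;2 -12 -6 0 0 0 255;2 -12 -4 0 0 0 255",
)

```text
time: 6.97
position: [0.4809, 0.011, 0.0391]
tool_rot: [-0.109, 3.007, -0.088]
ft_force: [0.3, 0.0, -1.2]
grip_width: 0.134
grip_force: 30.0
```

Request:
move_arm(
  increments="0 -10 0 0 0 0 255;0 -14 0 0 0 0 255;0 -14 0 0 0 0 255;0 -14 0 0 0 0 255;0 -14 0 0 0 0 255;0 -12 0 0 0 0 255;0 -10 1 0 0 0 255;0 -8 1 0 0 0 255",
)

```text
time: 7.63
position: [0.4811, -0.085, 0.0417]
tool_rot: [-0.109, 3.006, -0.088]
ft_force: [0.4, 1.2, -1.1]
grip_width: 0.13
grip_force: 30.0
```

```bash
cat > chk.py <<'E'
from plan import *
print("----")
for i in range(3):
    p=ctrl.get_image("wrist");s=ctrl.get_state();print(s["position"].round(4),s["tool_rot"].round(3),s["ft_force"].round(2))
save(p,"w3.png")
Rt=rot(s["tool_rot"]);dR=Rt@Rt0.T;hd=s["position"]+dR@(head0-T0);M=dR@R0;nn=(M[:,0]+M[:,2])/np.sqrt(2)
hw=A+.099*n;fx=(M[:,0]-M[:,2])/np.sqrt(2)
print("head",hd,"n",nn,n,"halfway in head",(hw-hd)@fx,(hw-hd)@M[:,1],(hw-hd)@nn,"dist",np.linalg.norm(hd-A))
W=wcloud(p);print("wrist nearest pts tool-side")
for k in("scene","top"):
    p=ctrl.get_image(k);save(p,k+"3.png");W=cloud(p)-np.array([.0035,.002,0])*(1 if k=="scene" else -1);f=p["frame"].astype(int)
    q=W[np.all((W>[.56,-.14,.182])&(W<[.68,0,.212]),2)&(f.max(2)<80)]
    if len(q): print(k,"obj",len(q),q.mean(0).round(4),q.min(0).round(4),q.max(0).round(4))
    q=W[np.all((W>[.56,-.14,.07])&(W<[.68,0,.13]),2)]
    if len(q): print(k,"head",len(q),q.mean(0).round(4),q.min(0).round(4),q.max(0).round(4))
    if k=="scene":
        c=p["frame"][180:310,220:380];cv2.imwrite("pics/s3c.png",cv2.cvtColor(cv2.resize(c,None,fx=4.5,fy=4.5,interpolation=cv2.INTER_CUBIC),cv2.COLOR_RGB2BGR))
E
python3 chk.py | sed '1,/----/d'
```

```text
[ 0.4813 -0.0865  0.042 ] [-0.107  3.005 -0.089] [ 0.14 -1.22 -1.19]
[ 0.4813 -0.0854  0.0419] [-0.107  3.005 -0.088] [ 0.37 -0.3   0.25]
[ 0.4813 -0.0843  0.0418] [-0.109  3.006 -0.087] [-0.05 -0.15 -0.77]
head [ 0.62162734 -0.07107466  0.09920597] n [0.4919736  0.08799855 0.86615139] [0.49194252 0.08940111 0.866     ] halfway in head 0.0009037576022080066 -0.0007322776680580761 0.098055082668755 dist 0.0015650817162657276
wrist nearest pts tool-side
scene obj 20 [ 0.6496 -0.0782  0.1952] [ 0.6392 -0.0985  0.1846] [ 0.6563 -0.0534  0.2033]
scene head 129 [ 0.623  -0.073   0.0994] [ 0.6027 -0.0933  0.0865] [ 0.6405 -0.05    0.1125]
top head 34 [ 0.587  -0.0704  0.0917] [ 0.5624 -0.0789  0.0763] [ 0.607  -0.0508  0.1096]
```

View pics/s3c.png

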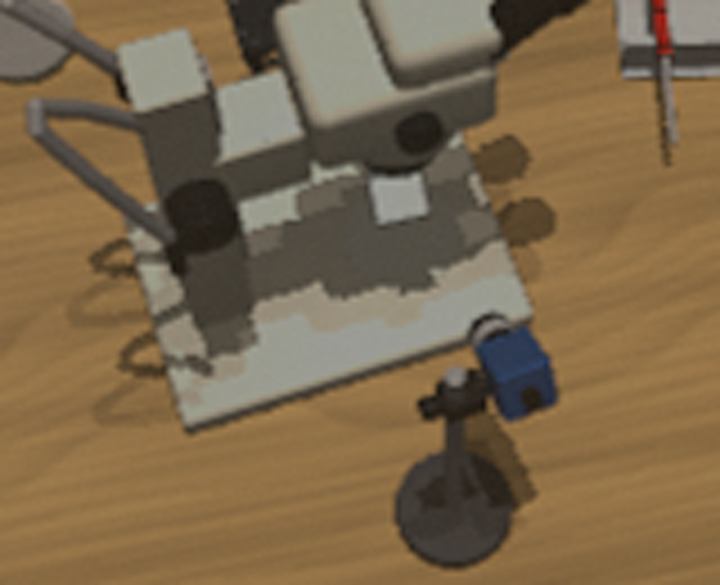

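View pics/w3.png

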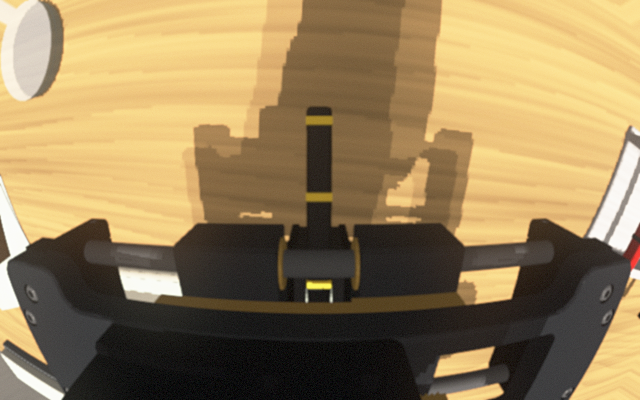

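Request:
move_arm(
  increments="0 0 0 0 0 0 255;0 0 0 0 0 0 255;0 0 0 0 0 0 255;0 0 0 0 0 0 255;0 0 0 0 0 0 255;0 0 0 0 0 0 255;0 0 0 0 0 0 255;0 0 0 0 0 0 255",
)

```text
time: 8.55
position: [0.4814, -0.084, 0.0418]
tool_rot: [-0.111, 3.005, -0.088]
ft_force: [0.5, -0.6, -1.4]
grip_width: 0.132
grip_force: 30.0
```

```bash
python3 -c "
from bench import ctrl
print(ctrl.close_job())"
```

```text
the job is handed in; nothing more can be done
None
```

I handed the job in at about 8.6 s with the larger mirror held still under the lens by the gripper alone; no verdict came back, but by my own measurements its face centre is within about 2 mm of the aim point and its normal passes within about 1 mm of halfway.

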